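# Hold the stove's gas valve open with its key

### The job

Take the red-handled key out of its wooden block and push it fully home, past the sticky pins, into the key lock of the gas valve on the camp stove's front ledge. Then turn it a quarter turn clockwise to its stop and hold it there against the return spring: finish while still gripping the key, pushed in and turned. Leave the cup, the lighter and the spoon where they are.

Things in the scene. Friction and masses are not known exactly. Their poses are not given: they have to be found in the camera images.
- key: Loose key, about 60 g, upright in the block, handle up; origin at the blade's tip, z up, x along its width, y across its thickness. Steel blade 16 (x) x 5 (y) mm up to z = 34 mm, the lowest 12 mm tapering to 3 mm wide; shoulder 26 x 14 mm, z 34 to 39 mm; red handle 32 (x) x 10 (y) mm, z 39 to 79 mm. Same when turned half round.
- key_grip (a point): Point in the key's red handle, 64 mm above its tip and 15 mm below the handle's top, axes as the key's: a good place for the TCP, the fingers closing along y across the 10 mm thickness with about 45 N.
- dock: Fixed wooden block, 70 (x) x 55 (y) x 45 mm high, origin at the centre of its underside. A slot 19.5 (x) x 8.5 (y) mm, 40 mm deep, in its top holds the key at the start, blade down, shoulder on the block, the key's x about along the block's x. Lift the key 40 mm to clear it.
- keyway (a point): Centre of the key slot's mouth on top of the 30 mm square brass plug in a round steel collar, 98 mm above the cart; z up, x along the slot, turning with the plug. Slot 18 (x) x 7 (y) mm, 38 mm deep, flaring to 14 mm in y at the top. Spring pins jut in 8 mm deep (+x end) and 18 mm deep (-x end): 5 to 15 N to pass, wiggling helps. Fully home the key's tip is 34 mm below this point.
- plug (a joint): Angle of the lock plug: 0 at rest, growing clockwise seen from above, stop at 1.62 rad (a quarter turn). A spring turns it back to 0 if let go: 0.02 N m at rest, 0.12 N m at the stop. The key has up to 0.13 rad of play in the slot, so the hand turns that much more.
- stove: Fixed green two-burner camp stove, 340 (x) x 520 (y) mm, origin at the centre of its underside. Its control ledge on the -x side, 60 mm high, carries the lock at x = -130 mm, y = 0, the slot along the stove's x at rest, and a red igniter button at y = -190 mm, 73 mm high. Burner deck behind it 85 mm high, a black griddle on its left burner up to 117 mm.
- cup: Loose tin measuring cup, 74 mm wide, 55 mm high, flat handle reaching 94 mm from its centre towards its +y; origin at the centre of its underside. Bystander.
- lighter: Loose yellow plastic lighter lying flat, 77 x 24 x 12 mm, long side along x; origin near its centre, on its underside. Bystander.
- spoon: Loose wooden spoon lying flat, 280 mm long along x, on the cart right of the stove; origin on its underside near mid-length. Bystander.
Mind the look-alikes: they are no part of the job. Leave any black, orange or purple look-alike of the key alone.

How it is judged:
By the outcome, as a careful person would: the job done as asked, in the order asked, and still so for the second after the job is handed in, while the arm keeps its last pose, push and grip.
It also fails if it takes over 58 s, if anything falls off the work surface, if the arm or the gripper's body presses on something with over 40 N, if the wrist force passes 120 N, or if a joint passes its speed limit or range.

### The arm

A 6-joint arm with a two-finger parallel gripper is mounted at the origin on the work surface. World frame = base frame: x ahead of the robot, y to its left, z up, the work surface at z = 0. Lengths are in mm, angles in rad, forces in N, time in s.
With the tool pointing down it reaches from about 350 to 775 mm from the base axis. Payload 7.3 kg.
Tool frame: the origin (TCP) lies between the finger pads, 19 mm behind the fingertips; this is the grasp point; z points along the fingers, y is the line along which they close (so a half turn about z gives the same grasp; the last joint's range is limited). The gripper opens to 92 mm and grips with 3 to 60 N. Pads are 19 mm wide; open, the fingers measure 130 mm over their backs; the gripper's body (75 mm by 190 mm) begins 47 mm behind the grasp point.
Start: joints at [-1.435, 0.342, 1.524, -0, 1.275, -0.146], TCP at [146.017, -504.304, 245.541] pointing down, gripper open.
Joint ranges: [-2.53, 2.53], [-0.77, 2.02], [0.04, 2.7], [-1, 4.14], [0.28, 2.66], [-3.11, 3.11]. Speed limits (rad/s): [2.57, 2.57, 3.14, 3.14, 3.14, 3.14].

### API

Orientations are given as [roll, pitch, yaw] about the fixed x, y, z axes, in that order (R = Rz(yaw) Ry(pitch) Rx(roll)).
In Python, from plant import bot, vision gives the robot as it stands. The module is installed in compiled form; this text tells all that it offers.
- The arm moves only by the tool inch_along, called after "Call:" as name([rows], argument=value, ...), one row to a line, values as JSON. Schema: {"type":"object","properties":{"plan":{"type":"array","items":{"type":"array","items":{"type":"array","items":{"type":"number"},"minItems":5,"maxItems":5},"minItems":1,"maxItems":5},"minItems":1,"maxItems":1},"only":{"type":"string"},"quiet":{"type":"boolean"},"lines":{"type":"string"}},"required":["plan"],"additionalProperties":false}. plan is a list that holds a single list of rows (three levels of brackets), with 1 to 5 rows, each of 5 numbers: the finger opening in mm, then dx, dy, dz in mm, then a turn about the tool's z in rad; each row is the pose to reach, as a shift and turn from the pose commanded when the call began, along the tool's axes at that moment; what a row does not reach only later rows make up. A row lasts 1/8 s, in which the tool goes at most 62.5 mm and 0.188 rad, less where a joint would pass 70% of its speed; a pose out of reach is approached as far as the arm can. The fingers move at their own pace and stop on an object; the grip force is fixed at half the most. Time passes only in rows, so rows that do not move let the fingers close. The tool returns the time, the measured TCP pose, the force, the opening and the grip force at its end. only (a regular expression) keeps the lines of the reply that match it, lines (a string "A,B") keeps lines A to B, and quiet returns only ok. Input that does not fit is refused with a message, and nothing moves.
- bot.get_obs(): the state, without advancing time (a new reading comes with each control period).
- vision.capture(name): name is "side" or "top"; returns a dict with "color" (384x512x3 uint8, red, green, blue), "K" (3x3 intrinsics, pixels), "R" (3x3) and "t" (3): a world point X has camera coordinates R X + t. Camera axes: x right, y down, z forward; pixel columns grow to the right and rows downward; lengths in mm; the calibration is good to about 2 mm. A picture is of the moment at which its call begins. There is no depth.
- bot.close_job(): hands the job in; it is judged then, once.
The state is a dict: "time": time; "joint_positions": joint angles; "dq": joint speeds; "tau": joint torques, N m; "tool_pos": TCP position; "tcp_rot": TCP orientation; "contact_force": force on the tool from outside, world axes, zero at the start; "moment": the same for the moment, N m; "grip_width": finger opening in mm; "finger_force": force on a finger pad.
Only numpy, scipy, OpenCV 4.12 (cv2) and the standard library are available. Lean on these libraries where they do the work, as an engineer would, in place of code of your own. Each camera call takes 0.05 s, during which the arm holds its last target. There are 200 camera calls.

## Working session

There is one attempt and no reset: what is moved stays moved. The work goes in short steps, Python scripts to look and compute and a tool call to move; the robot and the scene stay as the last step left them, time stands still between calls to the robot, and variables do not carry over. Pictures are saved under pics/ and viewed, at most 10 in all, crops included, and the job is handed in when it is done.

```bash
mkdir -p pics; python3 - <<'E'
from plant import bot,vision
import cv2,numpy as np
for n in("side","top"):
    c=vision.capture(n); cv2.imwrite(f"pics/{n}0.png",c["color"][:,:,::-1]); np.savez(f"pics/{n}0.npz",**c)
    print(n,c["K"].round(1).tolist(),c["R"].round(3).tolist(),c["t"].round(1).tolist())
o=bot.get_obs();print(o["time"],o["tool_pos"],o["tcp_rot"],o["grip_width"])
E
```

```text
side [[475.8, 0.0, 258.2], [0.0, 475.8, 191.0], [0.0, 0.0, 1.0]] [[-0.999, 0.026, -0.018], [0.032, 0.743, -0.669], [-0.004, -0.669, -0.743]] [534.8, 174.3, 1135.1]
top [[480.9, 0.0, 251.5], [0.0, 480.9, 193.6], [0.0, 0.0, 1.0]] [[0.002, -1.0, -0.021], [-0.999, -0.001, -0.038], [0.038, 0.021, -0.999]] [-138.6, 536.0, 1282.5]
0.1 [ 145.96061308 -503.96280174  244.94397077] [-3.14028788e+00 -1.66000932e-04  2.81785298e-01] 91.55990973774536
```

View pics/side0.png

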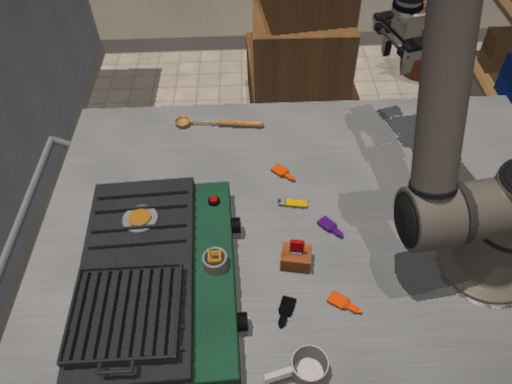

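View pics/top0.png

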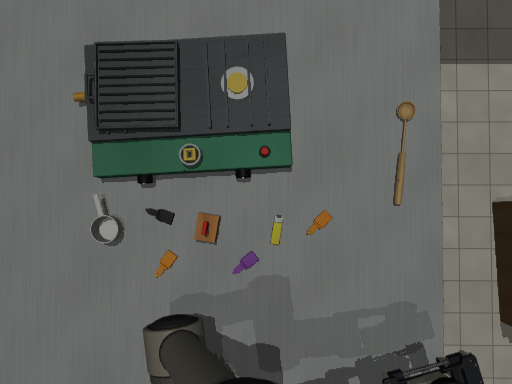

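The side view shows the red key at about (297,246) in its block and the lock at (215,259). In the top view the key is at (206,229) and the lock at (190,155). I'll enlarge both.

```bash
python3 - <<'E'
import cv2,numpy as np
T=np.load("pics/top0.npz")["color"];S=np.load("pics/side0.npz")["color"]
def cr(im,x,y,w=36): return cv2.resize(im[y-w//2:y+w//2,x-w//2:x+w//2],None,fx=8,fy=8,interpolation=cv2.INTER_NEAREST)
a=np.vstack([np.hstack([cr(T,207,228),cr(T,190,155)]),np.hstack([cr(S,297,252),cr(S,215,259)])])
cv2.imwrite("pics/crop0.png",a[:,:,::-1]);print(a.shape)
E
```

```text
(576, 576, 3)
```

View pics/crop0.png

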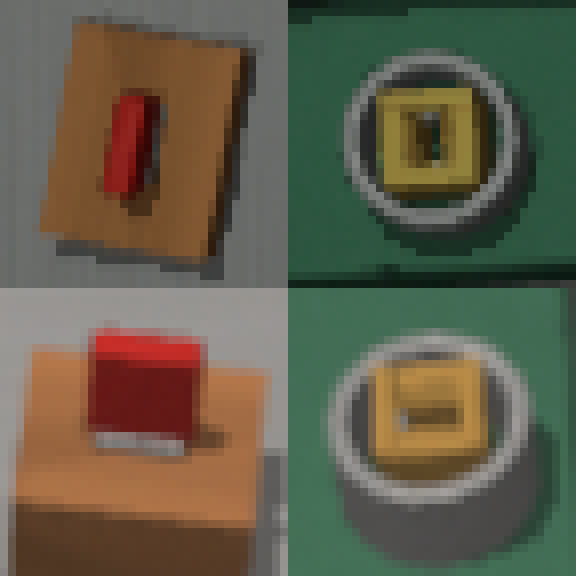

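The crops show the key's bright top face separate from its darker side face, and the plug's square top face with its slot along world x. Next I'll triangulate these top faces.

```bash
cat > h.py <<'E'
import cv2,numpy as np
def ray(c,p):
    d=c["R"].T@np.linalg.inv(c["K"])@np.array([p[0],p[1],1.]); o=-c["R"].T@c["t"]; return o,d/np.linalg.norm(d)
def plane(c,p,z):
    o,d=ray(c,p); return o+d*(z-o[2])/d[2]
def tri(c1,p1,c2,p2):
    a,u=ray(c1,p1);b,v=ray(c2,p2)
    s=np.linalg.lstsq(np.c_[u,-v],b-a,rcond=None)[0]; A,B=a+u*s[0],b+v*s[1]
    return (A+B)/2,np.linalg.norm(A-B)
def face(c,x,y,f,w=36,k=8):
    x0,y0=x-w//2,y-w//2
    im=cv2.resize(c["color"][y0:y0+w,x0:x0+w],None,fx=k,fy=k,interpolation=cv2.INTER_LINEAR).astype(int)
    m=f(im[...,0],im[...,1],im[...,2]).astype(np.uint8)
    q=max(cv2.findContours(m,cv2.RETR_EXTERNAL,cv2.CHAIN_APPROX_NONE)[0],key=cv2.contourArea)
    cv=lambda p:(np.asarray(p)+.5)/k-.5+[x0,y0]
    r=cv2.minAreaRect(q); return cv(r[0]),cv(cv2.boxPoints(r)),r[1][0]/k,r[1][1]/k
E
python3 - <<'E'
from h import *
T=dict(np.load("pics/top0.npz"));S=dict(np.load("pics/side0.npz"))
print("px",T["color"][225:233:2,198:216].tolist()[1]);print(S["color"][238:256,296].tolist())
print("lock",T["color"][155,181:203].tolist());print(S["color"][250:276,212].tolist())
red=lambda t:(lambda r,g,b:(r>t)&(g<70)&(b<70))
kt=face(T,207,228,red(125));ks=face(S,297,252,red(165))
print("key",kt,ks,tri(T,kt[0],S,ks[0]))
for z in(86,90,94):
  for c,k in((T,kt),(S,ks)): print(z,plane(c,k[0],z).round(1),[plane(c,b,z)[:2].round(1).tolist() for b in k[1]])
br=lambda t:(lambda r,g,b:(r-b>t))
lt=face(T,190,155,br(35),w=24)
print("lock",lt)
print([plane(T,b,98)[:2].round(1).tolist() for b in lt[1]],plane(T,lt[0],98))
ls=face(S,215,259,lambda r,g,b:(r-b>60)&(r>175),w=24);print(ls,tri(T,lt[0],S,ls[0]),plane(S,ls[0],98),[plane(S,b,98)[:2].round(1).tolist() for b in ls[1]])
wd=face(T,207,228,lambda r,g,b:(r-b>30));print("dock",[plane(T,b,45)[:2].round(1).tolist() for b in wd[1]],plane(T,wd[0],45))
E
```

```text
px [[124, 83, 49], [125, 84, 48], [119, 81, 45], [119, 80, 45], [114, 64, 37], [135, 29, 24], [143, 34, 29], [143, 36, 30], [81, 9, 7], [53, 7, 6], [54, 44, 43], [100, 70, 43], [118, 80, 45], [119, 81, 45], [122, 83, 47], [125, 85, 49], [127, 86, 49], [130, 89, 49]]
[[153, 151, 149], [165, 116, 114], [186, 55, 51], [200, 46, 41], [183, 43, 38], [136, 33, 29], [103, 26, 23], [103, 25, 23], [101, 25, 22], [100, 24, 22], [101, 25, 23], [100, 24, 22], [99, 25, 21], [99, 24, 20], [119, 93, 91], [119, 111, 109], [122, 99, 85], [152, 104, 68]]
lock [[40, 41, 41], [37, 38, 37], [85, 83, 42], [144, 125, 58], [144, 127, 58], [121, 102, 46], [95, 74, 32], [73, 60, 26], [47, 36, 14], [40, 62, 44], [84, 72, 35], [121, 102, 47], [144, 126, 58], [144, 128, 59], [100, 85, 38], [48, 37, 14], [32, 36, 21], [71, 83, 77], [119, 122, 120], [81, 83, 82], [40, 41, 40], [37, 57, 47]]
[[135, 108, 72], [174, 132, 70], [182, 137, 70], [169, 128, 66], [155, 118, 61], [140, 106, 55], [108, 82, 44], [90, 73, 49], [130, 101, 58], [171, 129, 67], [181, 137, 71], [159, 120, 62], [117, 89, 47], [91, 70, 38], [90, 70,
[... 1385 characters left out ...]
1],
       [183.24870682, 161.10301781]]), 13.32256031036377, 13.183094024658203)
[[648.0, 34.3], [649.9, 1.2], [616.4, -1.0], [614.4, 32.1]] [632.1569068   16.64992091  98.        ]
(array([215.11844254, 255.30859566]), array([[210.20794773, 250.63137579],
       [219.52918625, 250.15741301],
       [220.02893829, 259.98581505],
       [210.70769882, 260.45977783]]), 9.841099739074707, 9.333281517028809) (array([630.54363918,  16.808086  ,  96.89304126]), np.float64(3.4681228201184333)) [628.678073    17.72907518  98.        ] [[640.0, 4.8], [619.3, 4.4], [617.5, 30.4], [637.9, 30.9]]
dock [[416.4, 13.9], [487.4, 1.7], [477.4, -55.5], [406.6, -43.3]] [446.90252652 -20.82680855  45.        ]
```

```bash
cat >> h.py <<'E'
def go(x,y,z,yaw):
    "print shift/turn in tool axes from the present pose"
    from plant import bot
    from scipy.spatial.transform import Rotation as Ro
    o=bot.get_obs();R=Ro.from_euler("xyz",o["tcp_rot"])
    d=R.inv().apply(np.array([x,y,z])-o["tool_pos"]); t=-(yaw-o["tcp_rot"][2]); t=(t+np.pi)%(2*np.pi)-np.pi
    print("t",round(o["time"],2),"pos",np.round(o["tool_pos"],1),"rpy",np.round(o["tcp_rot"],3),"F",np.round(o["contact_force"],1),"M",np.round(o["moment"],2),"w",round(o["grip_width"],1),"fF",np.round(o["finger_force"],1))
    print("  shift",d.round(1),"turn",round(t,3),"q",np.round(o["joint_positions"],2))
E
```

Call:
inch_along([
  [[92,46,-42,0,-0.188],[92,92,-84,0,-0.376],[92,138,-126,0,-0.56],[92,185,-168,0,-0.75],[92,231,-209,0,-0.94]],
])

```text
time: 0.72
tool_pos: [310.3, -237.5, 245.4]
tcp_rot: [3.141, -0.0, 1.222]
contact_force: [1.2, 0.4, 1.0]
grip_width: 91.4
finger_force: 0.0
```

```bash
python3 - <<'E'
from h import *
go(446,-19.8,160,2.967)
T=dict(np.load("pics/top0.npz"))
for t in(70,90,105):
  lt=face(T,190,155,lambda r,g,b:(r-b>32)&(r>t),w=24);print("lock",[plane(T,b,98)[:2].round(1).tolist() for b in lt[1]],plane(T,lt[0],98))
E
```

```text
t 0.72 pos [ 310.3 -237.5  245.4] rpy [ 3.141 -0.     1.222] F [1.2 0.4 1. ] M [-0.05 -0.16 -0.02] w 91.4 fF 0.0
  shift [250.9  53.1  85.5] turn -1.745 q [-0.85  0.09  1.85  0.    1.2  -0.5 ]
lock [[648.3, 34.3], [649.7, 2.0], [617.1, 0.4], [615.8, 32.7]] [632.717351   17.3481191  98.       ]
lock [[648.0, 34.2], [649.4, 3.2], [618.4, 1.6], [617.0, 32.6]] [633.20139036  17.90744169  98.        ]
lock [[647.4, 33.3], [648.7, 3.8], [619.0, 2.3], [617.7, 31.7]] [633.19704502  17.80003987  98.        ]
```

Call:
inch_along([
  [[92,50,10,10,-0.188],[92,100,20,20,-0.376],[92,150,31,30,-0.56],[92,200,42,40,-0.75],[92,250,53,50,-0.94]],
])

```text
time: 1.35
tool_pos: [446.8, -21.6, 195.0]
tcp_rot: [-3.141, 0.0, 2.158]
contact_force: [0.4, -0.9, -0.3]
grip_width: 92.0
finger_force: 0.0
```

```bash
python3 -c "from h import *;go(446,-19.8,160,2.967)"
```

```text
t 1.35 pos [446.8 -21.6 195. ] rpy [-3.141  0.     2.158] F [ 0.4 -0.9 -0.3] M [ 0.02 -0.17  0.04] w 92.0 fF 0.0
  shift [ 1.9  0.4 35. ] turn -0.809 q [-0.22  0.25  1.8  -0.    1.08 -0.81]
```

Call:
inch_along([
  [[50,2,0,10,-0.18],[40,2,0,20,-0.36],[40,2,0,35,-0.54],[40,2,0,35,-0.72],[40,2,0,35,-0.81]],
])

```text
time: 1.98
tool_pos: [444.7, -21.4, 160.0]
tcp_rot: [-3.142, -0.001, 2.966]
contact_force: [-0.7, 0.0, -0.3]
grip_width: 46.7
finger_force: 0.0
```

Call:
inch_along([
  [[40,0,0,10,0],[40,0,0,10,0]],
])

```text
time: 2.22
tool_pos: [444.3, -21.4, 149.5]
tcp_rot: [3.142, -0.002, 2.96]
contact_force: [-0.9, 1.1, -0.1]
grip_width: 40.4
finger_force: 0.0
```

```bash
python3 - <<'E'
from h import *
go(446.1,-19.7,75,2.967)
from plant import vision
T=vision.capture("top");S=vision.capture("side")
cr=lambda im,x,y,w=60:cv2.resize(im[y-w//2:y+w//2,x-w//2:x+w//2],None,fx=6,fy=6,interpolation=cv2.INTER_NEAREST)
cv2.imwrite("pics/c1.png",np.hstack([cr(T["color"],207,228),cr(S["color"],297,235)])[:,:,::-1])
E
```

```text
t 2.23 pos [444.3 -21.4 149.5] rpy [ 3.142e+00 -2.000e-03  2.960e+00] F [-0.9  1.1 -0.1] M [ 0.09 -0.15  0.01] w 40.4 fF 0.0
  shift [-1.6  2.  74.5] turn -0.007 q [-0.22  0.31  1.87 -0.    0.96 -1.61]
```

View pics/c1.png

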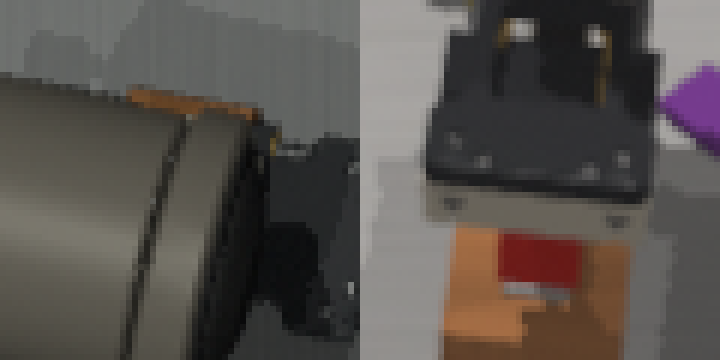

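The side view shows the front finger centred over the key (crop column about 540 for both), with the top view hidden by the arm. I'll descend and grip.

Call:
inch_along([
  [[40,-1.6,2,25,-0.007],[40,-1.6,2,50,-0.007],[40,-1.6,2,74,-0.007],[40,-1.6,2,74.5,-0.007],[40,-1.6,2,74.5,-0.007]],
])

```text
time: 2.95
tool_pos: [447.5, -19.9, 76.7]
tcp_rot: [-3.141, 0.001, 2.968]
contact_force: [-0.0, -0.2, 0.3]
grip_width: 40.3
finger_force: 0.0
```

```bash
python3 -c "from h import *;go(446.1,-19.7,75,2.967)"
```

```text
t 2.95 pos [447.5 -19.9  76.7] rpy [-3.141e+00  1.000e-03  2.968e+00] F [-0.  -0.2  0.3] M [ 0.07 -0.23 -0.01] w 40.3 fF 0.0
  shift [ 1.4 -0.   1.7] turn 0.001 q [-0.22  0.43  1.95 -0.    0.76 -1.61]
```

Call:
inch_along([
  [[0,0,0,0,0],[0,0,0,0,0],[0,0,0,0,0],[0,0,0,0,0],[0,0,0,0,0]],
])

```text
time: 3.58
tool_pos: [447.1, -19.9, 76.2]
tcp_rot: [-3.141, 0.0, 2.969]
contact_force: [-0.1, 0.9, 2.9]
grip_width: 9.8
finger_force: 30.0
```

```bash
python3 -c "from h import *;go(446.1,-19.7,75,2.967)"
```

```text
t 3.58 pos [447.1 -19.9  76.2] rpy [-3.141  0.     2.969] F [-0.1  0.9  2.9] M [ 0.01 -0.04  0.02] w 9.8 fF 30.0
  shift [1.  0.  1.2] turn 0.002 q [-0.22  0.43  1.95 -0.    0.76 -1.61]
```

Call:
inch_along([
  [[0,0,0,-15,0],[0,0,0,-40,0],[0,0,0,-75,0],[0,0,0,-118,0],[0,0,0,-118,0]],
])

```text
time: 4.2
tool_pos: [448.6, -20.1, 196.6]
tcp_rot: [-3.141, 0.006, 2.969]
contact_force: [0.3, 0.1, -1.5]
grip_width: 9.9
finger_force: 30.0
```

```bash
python3 - <<'E'
from h import *
go(632.5,17.8,185,3.195)
from plant import vision
T=vision.capture("top");S=vision.capture("side")
np.savez("pics/s2.npz",**S)
cv2.imwrite("pics/s2.png",cv2.resize(S["color"][150:300,190:390],None,fx=4,fy=4,interpolation=cv2.INTER_NEAREST)[:,:,::-1])
E
```

```text
t 4.2 pos [448.6 -20.1 196.6] rpy [-3.141  0.006  2.969] F [ 0.3  0.1 -1.5] M [ 0.1  -0.16  0.01] w 9.9 fF 30.0
  shift [-174.6   69.    12.7] turn -0.226 q [-0.22  0.25  1.8  -0.    1.08 -1.61]
```

View pics/s2.png

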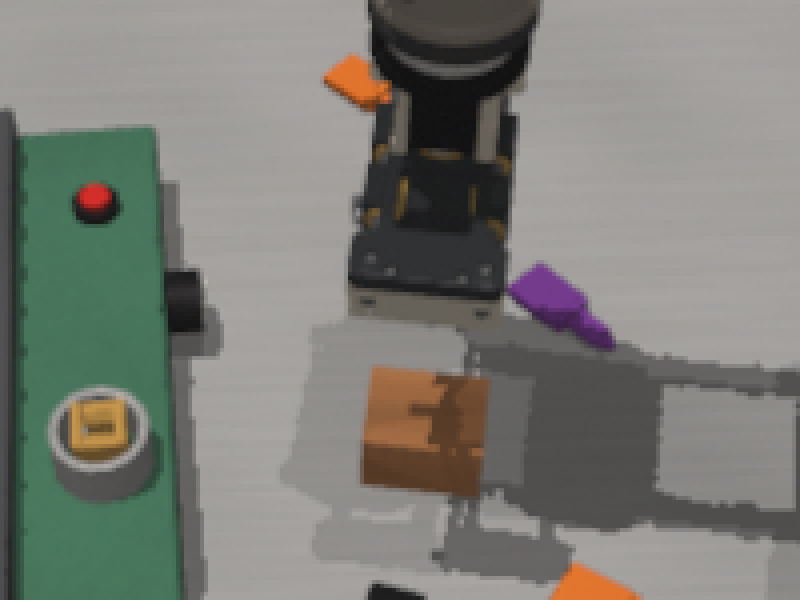

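```bash
python3 - <<'E'
from h import *
S=dict(np.load("pics/s2.npz"))
for z in(45,131,165,196,243):
  p=S["K"]@(S["R"]@np.array([447,-20,z])+S["t"]);p=p[:2]/p[2];print(z,p.round(1),((p-[190,150])*4).round())
E
```

```text
45 [295.2 252.2] [421. 409.]
131 [296.8 229.9] [427. 320.]
165 [297.4 220.3] [430. 281.]
196 [298.1 211.1] [432. 245.]
243 [299.1 196.4] [436. 186.]
```

Call:
inch_along([
  [[0,-40,16,0,-0.06],[0,-90,36,0,-0.12],[0,-140,56,0,-0.18],[0,-175,69,6,-0.226],[0,-175,69,6,-0.226]],
])

```text
time: 4.92
tool_pos: [631.7, 18.6, 184.1]
tcp_rot: [3.141, -0.005, -3.087]
contact_force: [-0.4, -0.6, -0.8]
grip_width: 9.9
finger_force: 30.0
```

Call:
inch_along([
  [[0,0,0,0,0],[0,0,0,0,0]],
])

```text
time: 5.18
tool_pos: [630.3, 17.8, 187.9]
tcp_rot: [-3.142, -0.001, -3.089]
contact_force: [-0.7, 0.8, -0.5]
grip_width: 10.0
finger_force: 30.0
```

```bash
python3 - <<'E'
from h import *
go(633,17.7,168,3.195)
from plant import vision
T=vision.capture("top");S=vision.capture("side")
np.savez("pics/s3.npz",**S)
cv2.imwrite("pics/s3.png",np.hstack([cv2.resize(C["color"][r:r+70,c:c+70],None,fx=5,fy=5,interpolation=cv2.INTER_NEAREST) for C,r,c in((S,210,180),(T,120,155))])[:,:,::-1])
E
```

```text
t 5.17 pos [630.3  17.8 187.9] rpy [-3.142e+00 -1.000e-03 -3.089e+00] F [-0.7  0.8 -0.5] M [ 0.17 -0.21  0.01] w 10.0 fF 30.0
  shift [-2.8 -0.3 19.9] turn -0.001 q [-0.09  0.58  1.29 -0.    1.27 -1.72]
```

View pics/s3.png

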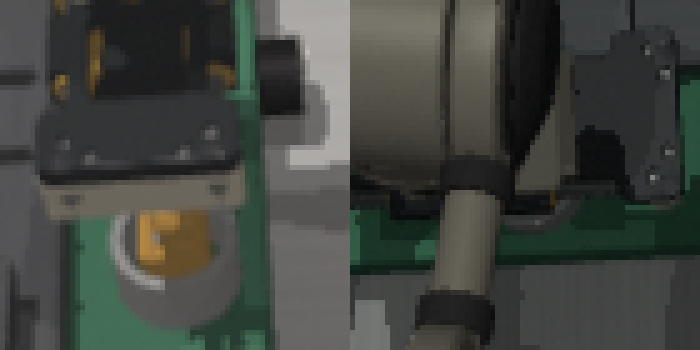

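The side view shows the gripper over the collar, with the plug centre at crop (170,240) below the fingertips. I'll correct by about 2 mm in x and lower carefully.

Call:
inch_along([
  [[0,-2.7,0,8,0],[0,-2.7,0,16,0],[0,-2.7,0,16,0],[0,-2.7,0,16,0]],
])

```text
time: 5.78
tool_pos: [633.9, 18.2, 171.9]
tcp_rot: [-3.142, -0.0, -3.088]
contact_force: [-0.1, -0.1, -0.3]
grip_width: 9.7
finger_force: 30.0
```

```bash
python3 -c "from h import *;go(633,17.7,160,3.195)"
```

```text
t 5.78 pos [633.9  18.2 171.9] rpy [-3.142 -0.    -3.088] F [-0.1 -0.1 -0.3] M [ 0.08 -0.18 -0.05] w 9.7 fF 30.0
  shift [ 1.  -0.4 11.9] turn -0.0 q [-0.09  0.6   1.3  -0.    1.24 -1.72]
```

Call:
inch_along([
  [[0,0,0,0,0],[0,0,0,0,0]],
])

```text
time: 6.02
tool_pos: [634.0, 18.2, 172.2]
tcp_rot: [-3.141, 0.0, -3.088]
contact_force: [-1.1, 0.1, 0.3]
grip_width: 9.7
finger_force: 30.0
```

```bash
python3 -c "from h import *;go(633,17.7,160,3.195)"
```

```text
t 6.03 pos [634.   18.2 172.2] rpy [-3.141  0.    -3.088] F [-1.1  0.1  0.3] M [ 0.17 -0.09 -0.05] w 9.7 fF 30.0
  shift [ 1.1 -0.5 12.2] turn -0.0 q [-0.09  0.6   1.3  -0.    1.24 -1.72]
```

Call:
inch_along([
  [[0,1,-0.4,4,0],[0,1,-0.4,8,0],[0,1,-0.4,12,0],[0,1,-0.4,12,0]],
])

```text
time: 6.52
tool_pos: [632.7, 17.8, 159.4]
tcp_rot: [3.141, -0.001, -3.088]
contact_force: [-0.6, 0.7, -0.4]
grip_width: 9.6
finger_force: 30.0
```

```bash
python3 -c "from h import *;go(633,17.7,154,3.195)"
```

```text
t 6.53 pos [632.7  17.8 159.4] rpy [ 3.141e+00 -1.000e-03 -3.088e+00] F [-0.6  0.7 -0.4] M [ 0.11 -0.15 -0.03] w 9.6 fF 30.0
  shift [-0.3 -0.1  5.4] turn -0.0 q [-0.09  0.61  1.32 -0.    1.21 -1.72]
```

Tip is about 4 mm below the mouth with no contact. Continuing down.

Call:
inch_along([
  [[0,0,0,2,0],[0,0,0,4,0],[0,0,0,4,0]],
])

```text
time: 6.9
tool_pos: [632.9, 17.7, 155.8]
tcp_rot: [-3.142, -0.0, -3.088]
contact_force: [-0.3, 0.6, -1.1]
grip_width: 9.8
finger_force: 30.0
```

```bash
python3 -c "from h import *;go(633,17.7,154,3.195)"
```

```text
t 6.9 pos [632.9  17.7 155.8] rpy [-3.142 -0.    -3.088] F [-0.3  0.6 -1.1] M [ 0.14 -0.19 -0.06] w 9.8 fF 30.0
  shift [-0.1 -0.   1.8] turn -0.0 q [-0.09  0.61  1.33 -0.    1.2  -1.72]
```

Call:
inch_along([
  [[0,0,0,2,0],[0,0,0,4,0],[0,0,0,4,0]],
])

```text
time: 7.28
tool_pos: [632.8, 17.7, 151.7]
tcp_rot: [-3.142, -0.0, -3.088]
contact_force: [0.3, 0.0, -0.2]
grip_width: 10.0
finger_force: 30.0
```

```bash
python3 -c "from h import *;go(633,17.7,129,3.195)"
```

```text
t 7.28 pos [632.8  17.7 151.7] rpy [-3.142 -0.    -3.088] F [ 0.3  0.  -0.2] M [ 0.11 -0.18 -0.02] w 10.0 fF 30.0
  shift [-0.2 -0.1 22.7] turn -0.0 q [-0.09  0.62  1.33 -0.    1.19 -1.72]
```

Call:
inch_along([
  [[0,0,0,2,0],[0,0,0,4,0],[0,0,0,4,0]],
])

```text
time: 7.65
tool_pos: [632.8, 17.8, 147.8]
tcp_rot: [-3.142, -0.0, -3.088]
contact_force: [-0.6, -0.5, -1.6]
grip_width: 9.8
finger_force: 30.0
```

```bash
python3 -c "from h import *;go(633,17.7,129,3.195)"
```

```text
t 7.65 pos [632.8  17.8 147.8] rpy [-3.142 -0.    -3.088] F [-0.6 -0.5 -1.6] M [ 0.12 -0.05 -0.04] w 9.8 fF 30.0
  shift [-0.2 -0.1 18.8] turn -0.0 q [-0.09  0.62  1.34 -0.    1.18 -1.72]
```

Call:
inch_along([
  [[0,0,0,2,0],[0,0,0,4,0],[0,0,0,4,0]],
])

```text
time: 8.02
tool_pos: [632.4, 17.7, 143.9]
tcp_rot: [-3.142, -0.001, -3.088]
contact_force: [-4.3, -0.7, 2.6]
grip_width: 10.2
finger_force: 30.0
```

```bash
python3 -c "from h import *;go(633,17.7,129,3.195)"
```

```text
t 8.03 pos [632.4  17.7 143.9] rpy [-3.142e+00 -1.000e-03 -3.088e+00] F [-4.3 -0.7  2.6] M [ 0.05  0.75 -0.05] w 10.2 fF 30.0
  shift [-0.7 -0.1 14.9] turn -0.0 q [-0.09  0.63  1.34 -0.    1.17 -1.72]
```

Call:
inch_along([
  [[0,0,0,1.5,0.04],[0,0,0,3,-0.04],[0,0,0,4,0],[0,0,0,4,0]],
])

```text
time: 8.52
tool_pos: [632.4, 18.0, 139.8]
tcp_rot: [3.141, -0.001, -3.088]
contact_force: [-4.2, 1.3, 2.7]
grip_width: 9.3
finger_force: 30.0
```

```bash
python3 -c "from h import *;go(633,17.7,129,3.195)"
```

```text
t 8.53 pos [632.4  18.  139.8] rpy [ 3.141e+00 -1.000e-03 -3.088e+00] F [-4.2  1.3  2.7] M [ 0.27  0.9  -0.03] w 9.3 fF 30.0
  shift [-0.6 -0.3 10.8] turn -0.0 q [-0.09  0.63  1.35  0.    1.17 -1.72]
```

Call:
inch_along([
  [[0,0,0,1.5,0.04],[0,0,0,3,-0.04],[0,0,0,4,0],[0,0,0,4,0]],
])

```text
time: 9.02
tool_pos: [633.5, 17.8, 136.6]
tcp_rot: [-3.141, 0.002, -3.088]
contact_force: [-3.4, 0.9, 3.9]
grip_width: 9.9
finger_force: 30.0
```

```bash
python3 -c "from h import *;go(633,17.7,129,3.195)"
```

```text
t 9.03 pos [633.5  17.8 136.6] rpy [-3.141e+00  2.000e-03 -3.088e+00] F [-3.4  0.9  3.9] M [ 0.19  0.36 -0.  ] w 9.9 fF 30.0
  shift [ 0.5 -0.1  7.6] turn 0.0 q [-0.09  0.63  1.35  0.    1.16 -1.72]
```

Call:
inch_along([
  [[0,0,0,1.5,0.05],[0,0,0,3,-0.05],[0,0,0,4,0.05],[0,0,0,4,0]],
])

```text
time: 9.52
tool_pos: [633.8, 17.7, 131.9]
tcp_rot: [-3.141, 0.002, -3.088]
contact_force: [0.4, -1.3, -1.5]
grip_width: 9.8
finger_force: 30.0
```

```bash
python3 -c "from h import *;go(633,17.7,129,3.195)"
```

```text
t 9.53 pos [633.8  17.7 131.9] rpy [-3.141e+00  2.000e-03 -3.088e+00] F [ 0.4 -1.3 -1.5] M [-0.17 -0.24  0.01] w 9.8 fF 30.0
  shift [0.8 0.1 2.9] turn 0.001 q [-0.09  0.64  1.36 -0.    1.15 -1.72]
```

Call:
inch_along([
  [[0,0,0,1,0.05],[0,0,0,2,-0.05],[0,0,0,3,0.05],[0,0,0,3,0]],
])

```text
time: 10.02
tool_pos: [633.9, 17.6, 129.4]
tcp_rot: [-3.141, 0.002, -3.088]
contact_force: [-0.7, 0.1, 3.2]
grip_width: 9.6
finger_force: 30.0
```

```bash
python3 -c "from h import *;go(633,17.7,129,3.195)"
```

```text
t 10.03 pos [633.9  17.6 129.4] rpy [-3.141e+00  2.000e-03 -3.088e+00] F [-0.7  0.1  3.2] M [0.14 0.06 0.  ] w 9.6 fF 30.0
  shift [0.9 0.1 0.4] turn 0.001 q [-0.09  0.64  1.36 -0.    1.14 -1.72]
```

Call:
inch_along([
  [[0,0,0,1,0.05],[0,0,0,2,-0.05],[0,0,0,2,0],[0,0,0,2,0]],
])

```text
time: 10.52
tool_pos: [634.0, 17.6, 129.1]
tcp_rot: [-3.141, 0.004, -3.088]
contact_force: [-4.3, 0.4, 13.5]
grip_width: 9.6
finger_force: 30.0
```

```bash
python3 -c "from h import *;go(633,17.7,129,3.195)"
python3 - <<'E'
from h import *
from plant import vision
S=vision.capture("side")
cv2.imwrite("pics/s4.png",cv2.resize(S["color"][210:290,175:275],None,fx=6,fy=6,interpolation=cv2.INTER_NEAREST)[:,:,::-1])
E
```

```text
t 10.53 pos [634.   17.6 129.1] rpy [-3.141  0.004 -3.088] F [-4.3  0.4 13.5] M [ 0.03  0.73 -0.02] w 9.6 fF 30.0
  shift [1.  0.2 0.1] turn 0.0 q [-0.09  0.64  1.36 -0.    1.14 -1.72]
```

View pics/s4.png

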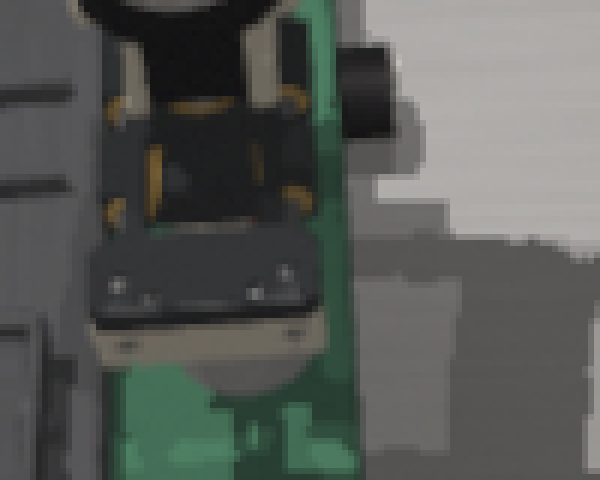

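The key is home: hard contact of 13.5 N with TCP z at 129.1, against 129.2 expected. The side view shows the fingertips right over the collar. Turning clockwise next (positive about tool z).

Call:
inch_along([
  [[0,0.5,0,0,0.12],[0,0.5,0,0,0.24],[0,0.5,0,0,0.36],[0,0.5,0,0,0.48],[0,0.5,0,0,0.48]],
])

```text
time: 11.2
tool_pos: [634.0, 17.1, 129.1]
tcp_rot: [3.141, 0.005, 2.714]
contact_force: [-2.6, -1.4, 13.3]
grip_width: 10.0
finger_force: 30.0
```

```bash
python3 -c "from h import *;go(633,17.7,129,1.445)"
```

```text
t 11.2 pos [634.   17.1 129.1] rpy [3.141 0.005 2.714] F [-2.6 -1.4 13.3] M [-0.14  0.45  0.05] w 10.0 fF 30.0
  shift [1.1 0.1 0.1] turn 1.269 q [-0.09  0.64  1.36 -0.    1.14 -1.24]
```

Call:
inch_along([
  [[0,0.4,0,0,0.14],[0,0.4,0,0,0.28],[0,0.4,0,0,0.42],[0,0.4,0,0,0.56],[0,0.4,0,0,0.56]],
])

```text
time: 11.82
tool_pos: [633.5, 16.4, 129.1]
tcp_rot: [3.139, 0.005, 2.154]
contact_force: [-3.1, -3.7, 12.8]
grip_width: 9.8
finger_force: 30.0
```

```bash
python3 -c "from h import *;go(633,17.7,129,1.445)"
```

```text
t 11.82 pos [633.5  16.4 129.1] rpy [3.139 0.005 2.154] F [-3.1 -3.7 12.8] M [-0.84  0.68  0.09] w 9.8 fF 30.0
  shift [1.3 0.3 0.1] turn 0.709 q [-0.09  0.64  1.36 -0.    1.14 -0.68]
```

Call:
inch_along([
  [[0,0,0,0,0.14],[0,0,0,0,0.28],[0,0,0,0,0.42],[0,0,0,0,0.56],[0,0,0,0,0.56]],
])

```text
time: 12.45
tool_pos: [632.6, 16.0, 129.1]
tcp_rot: [3.139, 0.003, 1.594]
contact_force: [-7.0, -6.1, 13.8]
grip_width: 9.9
finger_force: 30.0
```

```bash
python3 -c "from h import *;go(633,17.7,129,1.445)"
```

```text
t 12.45 pos [632.6  16.  129.1] rpy [3.139e+00 3.000e-03 1.594e+00] F [-7.  -6.1 13.8] M [-1.12  1.25  0.05] w 9.9 fF 30.0
  shift [1.7 0.4 0.1] turn 0.149 q [-0.09  0.64  1.36 -0.    1.14 -0.12]
```

Call:
inch_along([
  [[0,-0.5,-0.5,0,0.06],[0,-0.8,-0.8,0,0.12],[0,-0.8,-0.8,0,0.15],[0,-0.8,-0.8,0,0.15]],
])

```text
time: 12.95
tool_pos: [632.2, 15.9, 129.1]
tcp_rot: [3.138, 0.002, 1.445]
contact_force: [-5.9, -3.9, 13.6]
grip_width: 10.0
finger_force: 30.0
```

```bash
python3 -c "from h import *;go(633,17.7,129,1.445)"
```

```text
t 12.95 pos [632.2  15.9 129.1] rpy [3.138e+00 2.000e-03 1.445e+00] F [-5.9 -3.9 13.6] M [-0.71  1.01  0.09] w 10.0 fF 30.0
  shift [1.9 0.6 0.1] turn 0.0 q [-0.1   0.64  1.36 -0.    1.14  0.03]
```

Call:
inch_along([
  [[0,0,0,0,0.03],[0,0,0,0,0.06],[0,0,0,0,0.06]],
])

```text
time: 13.32
tool_pos: [632.1, 16.0, 129.1]
tcp_rot: [3.138, 0.002, 1.386]
contact_force: [-6.3, -3.2, 13.1]
grip_width: 9.8
finger_force: 30.0
```

```bash
python3 -c "from h import *;go(633,17.7,129,1.445)"
```

```text
t 13.32 pos [632.1  16.  129.1] rpy [3.138e+00 2.000e-03 1.386e+00] F [-6.3 -3.2 13.1] M [-0.67  1.05  0.24] w 9.8 fF 30.0
  shift [1.9 0.6 0.1] turn -0.059 q [-0.09  0.64  1.36 -0.    1.14  0.09]
```

Call:
inch_along([
  [[0,0,0,0,0.025],[0,0,0,0,0.025]],
])

```text
time: 13.58
tool_pos: [632.0, 16.0, 129.1]
tcp_rot: [3.138, 0.002, 1.361]
contact_force: [-6.1, -3.2, 12.9]
grip_width: 10.3
finger_force: 30.1
```

```bash
python3 -c "from h import *;go(633,17.7,129,1.445)"
```

```text
t 13.57 pos [632.   16.  129.1] rpy [3.138e+00 2.000e-03 1.361e+00] F [-6.1 -3.2 12.9] M [-0.64  1.04  0.32] w 10.3 fF 30.1
  shift [1.9 0.6 0.1] turn -0.084 q [-0.09  0.64  1.36 -0.    1.14  0.12]
```

Call:
inch_along([
  [[0,0,0,0,0],[0,0,0,0,0]],
])

```text
time: 13.82
tool_pos: [632.0, 16.0, 129.1]
tcp_rot: [3.138, 0.002, 1.361]
contact_force: [-6.1, -3.1, 13.5]
grip_width: 9.7
finger_force: 30.1
```

```bash
python3 - <<'E'
from h import *
go(633,17.7,129,1.445)
from plant import vision
S=vision.capture("side")
cv2.imwrite("pics/s5.png",cv2.resize(S["color"][210:290,175:275],None,fx=6,fy=6,interpolation=cv2.INTER_NEAREST)[:,:,::-1])
E
```

```text
t 13.82 pos [632.   16.  129.1] rpy [3.138e+00 2.000e-03 1.361e+00] F [-6.1 -3.1 13.5] M [-0.66  1.06  0.3 ] w 9.7 fF 30.1
  shift [1.9 0.6 0.1] turn -0.084 q [-0.09  0.64  1.36 -0.    1.14  0.12]
```

View pics/s5.png

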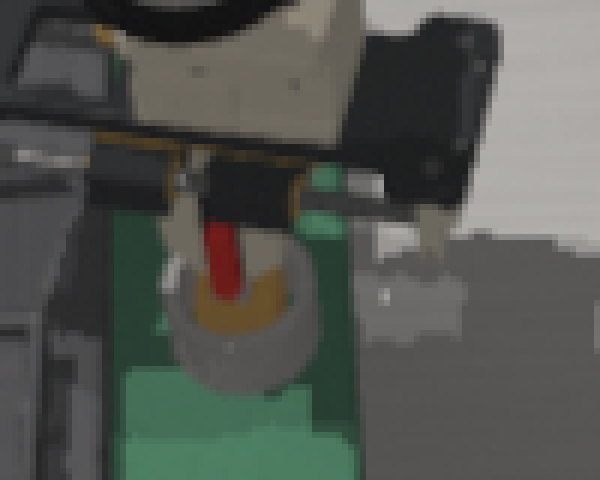

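The side view shows the red handle edge-on at crop (225,260), its shoulder down on the plug and the pads gripping it. The torque rise from 0.09 to 0.3 N m, well above the spring's 0.12, shows the plug is against its stop. Handing in.

```bash
python3 -c "
from plant import bot
print(bot.close_job())"
```

```text
the job is handed in; nothing more can be done
None
```

I handed the job in at about 14 s with the red key still gripped, pushed fully home and held about a quarter turn clockwise against the plug's stop; the cup, lighter and spoon were not approached, but I did not re-check them, and the hand-in returned no verdict.

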